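Unfold the tablet stand and set the recipe tablet on it

ROBOT

A 6-joint arm with a two-finger parallel gripper is mounted at the origin on the work surface. World frame = base frame: x ahead of the robot, y to its left, z up, the work surface at z = 0. Lengths are in mm, angles in rad, forces in N, time in s.
With the tool pointing down it reaches from about 350 to 975 mm from the base axis. Payload 7.1 kg.
Tool frame: the origin (TCP) lies at the very end of the fingers, on their centre line; the grasp point (between the pads) lies ctrl.hold_point_z behind it (ctrl.hold_point_z is the distance from the TCP to the grasp point, in mm); z points along the fingers, y is the line along which they close (so a half turn about z gives the same grasp; the last joint's range is limited). The gripper opens to 88 mm and grips with 3 to 60 N. Pads are 20 mm wide; open, the fingers measure 115 mm over their backs; the gripper's body (75 mm by 178 mm) begins 61 mm behind the grasp point.
Start: joints at [-1.23, 0.423, 1.63, -0, 1.089, -0.019], TCP at [220.071, -584.956, 222.675] pointing down, gripper open.
Joint ranges: [-3, 3], [-0.9, 2.11], [0.09, 2.58], [-1.31, 4.45], [0.11, 2.69], [-2.54, 2.54]. Speed limits (rad/s): [2.39, 2.39, 3.01, 3.14, 3.14, 3.14].

INTERFACE

Orientations are given as a rotation vector (axis times angle).
In Python, from workcell import ctrl gives the robot as it stands. The module is installed in compiled form; this text tells all that it offers.
- The arm moves only by the shell command python3 -m creep 'ROWS'. ROWS is JSON, a list of rows, each an object with "translation": the shift along the tool's x, y, z in mm, a list of three; "angular": the turn, a rotation vector about the tool's x, y, z in rad, a list of three; "jaw": the opening, from 0 (shut) to 1 (fully open). A call has exactly 8 rows; each row is the pose to reach, as a shift and turn from the pose commanded when the call began, along the tool's axes at that moment; what a row does not reach only later rows make up. A row lasts 1/8 s, in which the tool goes at most 62.5 mm and 10.7 degrees, less where a joint would pass 70% of its speed; a pose out of reach is approached as far as the arm can. A call with a gripper value outside its range is refused whole. The fingers move at their own pace and stop on an object; the grip force is fixed at half the most. Time passes only in rows, so rows that repeat a pose let the fingers close, or fill a call up. It gives the time, the measured TCP pose, the force, the opening and the grip force at its end, in the units of the state.
- ctrl.get_obs(): the state, without advancing time (a new reading comes with each control period).
- ctrl.get_image(name): name is "scene" or "top"; returns the picture (480x640x3 uint8, red, green, blue); there is no depth.
- ctrl.camera_info(name): a dict with "camera_matrix" (3x3 intrinsics, pixels), "world_from_camera" (4x4, takes a point from camera to world coordinates). Camera axes: x right, y up, looking along -z (the intrinsics and any distortion apply to the point x, -y, -z); pixel columns grow to the right and rows downward; lengths in mm; the calibration is good to about 2 mm. A picture is of the moment at which its call begins. camera_info takes no time and is no camera call.
- ctrl.close_job(): hands the job in; it is judged then, once.
Trained networks look in the newest picture that a camera, given by its name, has taken for a name from the list of things; names that differ only in an ending like _2 or _b are one class to them, and where a whole thing is asked for, a point or a joint stands for the part that bears it (a point fixed in the world has none). Each returns a list of dicts, best first, with "score" (0 to 1); they miss things now and then, are a little off and sometimes report something else, mostly with a low value. They report only what shows in the picture. A call takes as long as a camera call.
- ctrl.look_for(camera, label): "rect" ([left, top, right, bottom] in pixels, round what is visible of it).
The state is a dict: "t": time; "qpos": joint angles; "qvel": joint speeds; "joint_torque": joint torques, N m; "ee_pos": TCP position; "orientation": TCP orientation; "ft_force": force on the tool from outside, world axes, zero at the start; "moment": the same for the moment, N m; "width": finger opening in mm; "grasp_force": force on a finger pad.
Only numpy, scipy, OpenCV 4.12 (cv2) and the standard library are available. Lean on these libraries where they do the work, as an engineer would, in place of code of your own. Each camera call takes 0.05 s, during which the arm holds its last target. There are 200 camera calls.

TASK

Set up the recipe tablet for cooking: pinch the two orange catch buttons of the folding stand, swing its green rest up until it snaps open, then take the tablet out of its charging dock and set it down gently on the stand's ledge, upright in the middle, leaning back on the rest with the screen facing forward. Let go of it there, do not let it drop or topple, and leave the other things on the counter where they are.

Things in the scene. Friction and masses are not known exactly. Their poses are not given: they have to be found in the camera images.
- stand: folding tablet stand fixed to the counter: white base 134 mm deep (x -44 to 90 mm), 137 wide, 16 thick. Origin on the counter right under the hinge axis; x to the stand's back, y along the hinge, z up. Its front faces the robot within 20 degrees; it stands left or right, the dock on the other side. Two steel keepers (x 75 to 87, y 20 to 30 mm each side, 44 mm high) hold the folded rest by its hooks.
- hinge (a point): middle of the hinge axis, 34 mm above the counter, axis along the stand's y. Hinge cheeks and two thin steel spring struts flank the rest (y 56 to 69 mm each side); the cheeks rise to 50 mm above the counter. When open, the tab end of the rest stands 158 mm above the counter, 32 mm behind the hinge.
- ledge (a point): middle of the flat ledge that carries the tablet, on its top face, 16 mm above the counter, 22 mm in front of the hinge. The ledge is 130 mm wide and runs from the front lip (stand x -44 to -36 mm, 32 mm above the counter) back to the hinge barrel (x -6 mm).
- rest (a joint): angle (rad) of the green back rest: 0 folded flat backward over the base, caught; 1.31 open, leaning 15 degrees back. Panel 70 mm long from the hinge, 112 wide, 8 thick, then a tab 24 mm wide out to 125 mm from the hinge. An over-centre spring drives it to the nearer end: about 0.5 N m at the ends (4.5 N at the buttons), none at 0.6 rad; past 0.8 rad it snaps open by itself and stays.
- catch (a point): midpoint between the two orange catch buttons at the rest's tab end, 114 mm from the hinge axis (moves with the rest; 34 mm above the counter when folded, with free counter below). Buttons on the tab's two sides (+-y of the stand), 20 mm long, 10 high, outer faces 45 mm apart; pinched to 36 mm they free the catch and serve as handle. The rest can turn between the fingers.
- catch_left (a joint): how far (m) the button on the stand's +y side is pressed in: 0 out, 0.0045 fully in. Spring, 2 N at first to 6 N fully in. Its hook clears its keeper when pressed more than about 0.003.
- catch_right (a joint): the same for the button on the stand's -y side.
- tablet: kitchen tablet computer, 210 mm tall, 130 mm wide, 10 mm thick, 0.36 kg, hard grey body. Origin at the centre of its bottom edge face; z up along its height, y along its width, x through its thickness; the screen is on the -x face. It starts upright in the dock (leaning back up to 3 degrees), screen roughly toward the robot, its bottom 12 mm above the counter.
- tablet_top (a point): centre of the tablet's top edge, 210 mm from its bottom.
- tablet_view (a point): a point in the air 150 mm straight in front of the middle of the screen; tells where the screen faces.
- dock: black charging dock fixed to the counter, 156 mm wide, 86 mm deep; origin under its centre. A slot 11.5 mm by 135 mm along its y, 12 mm above the counter at its floor, with walls up to 46 mm (front) and 52 mm (back) above the counter, holds the tablet upright: lift it straight up at least 45 mm to clear.
- sponge: kitchen sponge 65 x 100 x 32 mm lying flat, yellow below and green on top, between stand and dock; origin under its centre. Leave alone.
- mug: blue mug, 80 mm across, 90 mm tall, behind the stand and dock; origin under its centre. Leave alone.
- spray: green spray bottle with orange trigger head, 68 mm across, 190 mm tall, on the right; origin under its centre. Leave alone.
- soy: amber sauce bottle with red cap, 64 mm across, 190 mm tall, on the right; origin under its centre. Leave alone.
- jar: glass jar with red lid, 72 mm across, 85 mm tall, at the back left; origin under its centre. Leave alone.
- bowl: white bowl, 130 mm across, 55 mm tall, on the left; origin under its centre. Leave alone.

How it is judged (in metres and radians):
On the way, in this order (a step that is already met when the one before it is completed fails the run):
1. both catch buttons are pinched in (over 3 mm each) with the rest swung up past 0.15 rad (value of joint each of catch_left, catch_right above 0.003 m and value of joint rest above 0.15 rad), for 0.05 s.
2. the rest is open (over 1.2 rad) while the tablet is still in the dock (value of joint rest above 1.2 rad and distance of tablet from where it was at the start of the episode below 0.03 m), for 0.2 s.
3. the tablet is out of the dock, lifted at least 40 mm (height (world z) of tablet above 0.052 m), for 0.1 s.
4. the tablet stands on the ledge, leaning on the open rest (value of joint rest above 1.2 rad and x of tablet in the frame of stand between -0.037 and 0.004 m and y of tablet in the frame of stand between -0.03 and 0.03 m and z of tablet in the frame of stand between 0.011 and 0.026 m and x of tablet_top in the frame of stand between 0.005 and 0.08 m and x of tablet_view in the frame of stand below -0.08 m and angle between the y axis of tablet and the y axis of stand, either way round below 0.15 rad), for 0.2 s.
At the end, for the whole second after the job is handed in: Rest open (over 1.2 rad); tablet at rest on it: bottom centre on the ledge (stand x -37 to 4 mm, z 11 to 26 mm) within 30 mm of the middle, top leaning back (stand x 5 to 80 mm), width parallel to the hinge within 0.15 rad, screen to the front (all of step 4 and linear speed of tablet below 0.02 m/s and angular speed of tablet below 0.15 rad/s); the robot touches nothing.
It fails at once if the tablet is dropped onto the stand (falls faster than 0.45 m/s within 60 mm of the ledge) (distance between tablet and ledge below 0.06 m and linear speed of tablet above 0.45 m/s).
It fails at once if the tablet topples (leans over 50 degrees) (angle between tablet's own z axis and vertical above 0.87 rad).
It fails at once if the tablet is rammed onto the stand (over 60 N) (contact force between tablet and stand above 60 N).
It fails at once if another thing on the counter is shoved more than 25 mm or knocked over (distance of any of sponge, mug, spray, soy, jar, bowl from where it was at the start of the episode above 0.025 m or angle between any of sponge, mug, spray, soy, jar, bowl's own z axis and vertical above 0.5 rad).
It also fails if it takes over 61 s, if anything falls off the work surface, if the arm or the gripper's body presses on something with over 40 N, if the wrist force passes 120 N, or if a joint passes its speed limit or range.

## Working session

There is one attempt and no reset: what is moved stays moved. The work goes in short steps, Python scripts to look and compute and a shell command to move; the robot and the scene stay as the last step left them, time stands still between calls to the robot, and variables do not carry over. Pictures are saved under pics/ and viewed, at most 13 in all, crops included, and the job is handed in when it is done.

```bash
mkdir -p pics; ls
python3 - <<'E'
from workcell import ctrl
import cv2, numpy as np
for n in ("scene","top"):
    im=ctrl.get_image(n); cv2.imwrite(f"pics/{n}0.png",im[:,:,::-1])
    i=ctrl.camera_info(n); print(n,np.round(i["camera_matrix"],1).tolist(),np.round(i["world_from_camera"],3).tolist(),[k for k in i])
    for l in ("stand","catch","tablet","dock","sponge","mug"):
        print(l,[(np.round(d["rect"]).tolist(),round(d["score"],2)) for d in ctrl.look_for(n,l)][:2])
o=ctrl.get_obs(); print(o, ctrl.hold_point_z)
E
```

```text
pics
scene [[483.4, 0.0, 314.5], [0.0, 483.4, 237.4], [0.0, 0.0, 1.0]] [[0.611, -0.51, 0.605, 1473.065], [0.791, 0.405, -0.459, -689.957], [-0.011, 0.759, 0.651, 1138.237], [0.0, 0.0, 0.0, 1.0]] ['camera_matrix', 'world_from_camera']
stand [([220.0, 269.0, 279.0, 316.0], 0.78)]
catch []
tablet [([341.0, 184.0, 376.0, 227.0], 0.83)]
dock [([332.0, 219.0, 382.0, 248.0], 0.56)]
sponge [([276.0, 238.0, 309.0, 265.0], 0.63), ([192.0, 302.0, 231.0, 362.0], 0.57)]
mug [([345.0, 276.0, 377.0, 316.0], 0.93)]
top [[442.0, 0.0, 321.1], [0.0, 442.0, 246.0], [0.0, 0.0, 1.0]] [[-0.027, 0.994, -0.107, 394.656], [-1.0, -0.027, 0.001, 8.094], [-0.002, 0.107, 0.994, 1449.136], [0.0, 0.0, 0.0, 1.0]] ['camera_matrix', 'world_from_camera']
stand [([366.0, 226.0, 419.0, 285.0], 0.96)]
catch [([375.0, 226.0, 415.0, 271.0], 0.64)]
tablet [([219.0, 249.0, 268.0, 268.0], 0.8)]
dock [([227.0, 243.0, 279.0, 278.0], 0.72)]
sponge [([310.0, 270.0, 342.0, 293.0], 0.89), ([368.0, 226.0, 419.0, 285.0], 0.23)]
mug [([293.0, 166.0, 330.0, 197.0], 0.84)]
{'t': 0.7, 'qpos': array([-1.23003501e+00,  4.23070856e-01,  1.62991286e+00, -2.31948128e-05,
        1.08860182e+00, -1.89724013e-02]), 'qvel': array([ 3.99829625e-04, -3.12502939e-05, -1.56084602e-03, -2.67317436e-04,
        8.50078358e-04, -3.51405872e-04]), 'joint_torque': array([ 2.19489259e-03, -5.44415796e+01, -2.74004227e+01,  6.44775108e-02,
        1.68501626e-02, -1.83259624e-05]), 'ee_pos': array([ 220.04252936, -584.96047083,  222.68820962]), 'orientation': array([ 3.09089780e+00,  5.62041251e-01, -3.00724865e-05]), 'ft_force': array([-0.01775174,  0.40515837, -0.67390755]), 'moment': array([0.05043571, 0.00421474, 0.01585325]), 'grasp_force': 0.0, 'width': 88.13278090750563} 18.700000000000003
```

Run:
```python
import cv2,numpy as np
a=cv2.imread("pics/top0.png")[205:305,205:435]; a=cv2.resize(a,(800,348),interpolation=cv2.INTER_CUBIC)
b=cv2.imread("pics/scene0.png")[170:330,200:400]; b=cv2.resize(b,(750,600),interpolation=cv2.INTER_CUBIC)
cv2.imwrite("pics/a.png",a);cv2.imwrite("pics/b.png",b)
```

```text
(no output)
```

View pics/a.png

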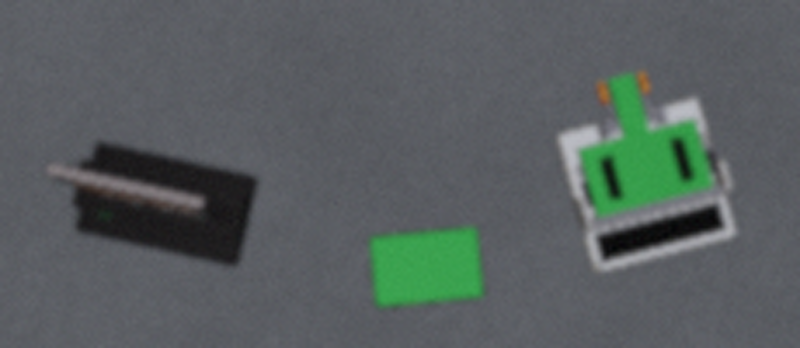

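View pics/b.png

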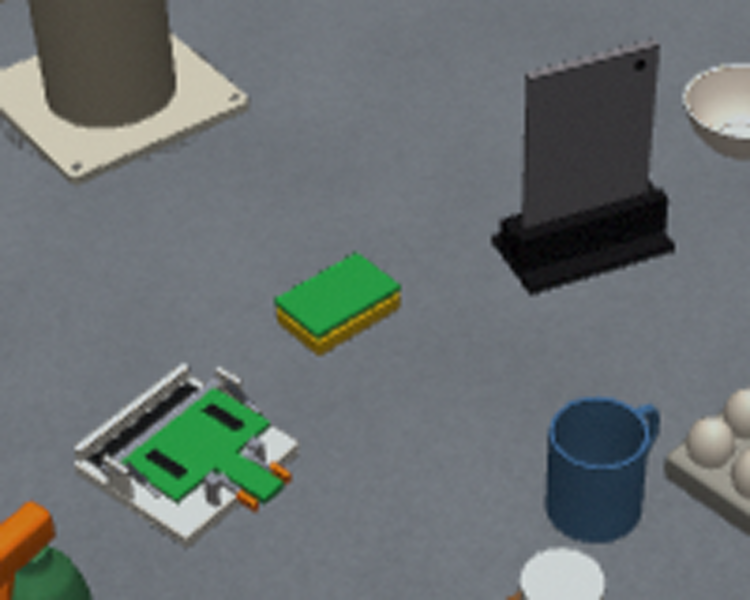

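View pics/scene0.png

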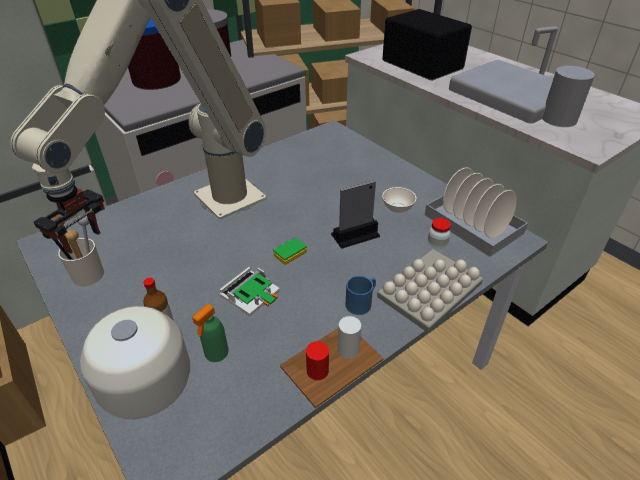

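The top crop shows the stand on the right, its buttons at crop (604,92) and (644,82). The dock and tablet are on the left, with the tablet's top edge running from (50,170) to (205,203). The scene view agrees, and the arm is clear of both. Next I fit the poses from keypoints in both views.

```bash
cat > h.py <<'E'
import numpy as np, cv2
from workcell import ctrl
from scipy.spatial.transform import Rotation as R
from scipy.optimize import least_squares
def proj(n,P):
    i=ctrl.camera_info(n); T=np.linalg.inv(np.array(i["world_from_camera"])); K=np.array(i["camera_matrix"])
    P=np.atleast_2d(P); c=P@T[:3,:3].T+T[:3,3]; c=c*[1,-1,-1]; u=c@K.T; return u[:,:2]/u[:,2:]
A=lambda p:np.array(p)/3.478+205-.5*0
B=lambda p:np.array(p)/3.75+[200,170]
def place(p,L): x,y,th=p[:3]; L=np.array(L,float); c,s=np.cos(th),np.sin(th); return np.c_[x+c*L[:,0]-s*L[:,1],y+s*L[:,0]+c*L[:,1],L[:,2]]
def blobs(im,lo,hi,roi,mn=3):
    m=cv2.inRange(cv2.cvtColor(im,cv2.COLOR_RGB2HSV),lo,hi); z=np.zeros_like(m); a,b,c,d=roi; z[b:d,a:c]=m[b:d,a:c]
    n,_,s,c=cv2.connectedComponentsWithStats(z); return [(s[k,4],c[k].round(2)) for k in range(1,n) if s[k,4]>=mn]
def pose(p,rv=None): return p
E
cat > fit.py <<'E'
from h import *
for n,roi in (("top",(360,215,425,290)),("scene",(215,260,285,320))):
    im=cv2.imread(f"pics/{n}0.png")[:,:,::-1].copy(); print(n,"orange",blobs(im,(5,120,80),(20,255,255),roi))
S={"top":[((114,20,34),A((604,92))),((114,-20,34),A((644,82))),((70,56,38),A((581,150))),((70,-56,38),A((693,122))),((90,68.5,16),A((561,133))),((90,-68.5,16),A((697,98)))],
"scene":[((114,20,34),B((280,471))),((114,-20,34),B((247,499))),((70,56,38),B((270,425))),((70,-56,38),B((180,498))),((-40,68.5,32),B((185,368))),((-40,-68.5,32),B((80,452))),((90,68.5,16),B((297,438)))]}
def f(p): return np.concatenate([(proj(n,place(p,[a for a,_ in L]))-np.array([b for _,b in L])).ravel() for n,L in S.items()])
r=least_squares(f,[500,-200,.2],x_scale=[100,100,1],loss="soft_l1"); print("stand",r.x,r.fun.round(1).tolist())
for n in S:
  q=dict(S); 
  r1=least_squares(lambda p:np.concatenate([(proj(n,place(p,[a for a,_ in S[n]]))-np.array([b for _,b in S[n]])).ravel()]),r.x,x_scale=[100,100,1]); print(n,r1.x)
print("catch",place(r.x,[(114,0,34)]))
T={"top":[((0,65,0),A((50,170))),((0,-65,0),A((205,203)))],"scene":[((5,-65,0),B((527,77))),((5,65,0),B((658,45)))]}
def g(p): return np.concatenate([(proj(n,place(p,[a for a,_ in L])+[0,0,p[3]])-np.array([b for _,b in L])).ravel() for n,L in T.items()])
r=least_squares(g,[400,150,-.2,222],x_scale=[100,100,1,100]); print("tablet top",r.x,r.fun.round(1))
D={"top":[((43,78,0),A((97,143))),((43,-78,0),A((256,178))),((-43,-78,0),A((240,265))),((-43,78,0),A((78,232)))]}
S=D; r=least_squares(f,[400,150,-.2],x_scale=[100,100,1]); print("dock",r.x,r.fun.round(1))
E
python3 fit.py
```

```text
top orange [(np.int32(10), array([389.6, 228.4])), (np.int32(11), array([378., 231.]))]
scene orange [(np.int32(17), array([274.65, 295.53])), (np.int32(19), array([265.42, 302.84]))]
stand [ 4.82180842e+02 -2.24649199e+02  2.38729247e-01] [-0.8, 0.1, -0.4, -0.2, -1.0, -0.7, 0.3, -1.8, -1.4, -0.0, -0.2, -0.9, -0.5, 0.1, -0.6, 0.4, -0.6, -1.5, -1.6, 0.1, 0.1, -2.0, -2.7, -0.4, -0.0, 0.4]
top [ 4.79850919e+02 -2.24912955e+02  2.21005550e-01]
scene [ 4.85396159e+02 -2.24135984e+02  2.55214562e-01]
catch [[ 592.94771636 -197.69183491   34.        ]]
tablet top [ 4.97752942e+02  2.30122381e+02 -2.44530299e-01  2.19749688e+02] [-0.7 -0.5 -0.   0.  -0.5  0.5 -0.6 -0.3]
dock [ 4.97396993e+02  2.30676533e+02 -2.28902113e-01] [ 0.1  0.1  0.6 -0.5 -0.4  0.2 -0.3  0.1]
```

```bash
cat >> h.py <<'E'
def ray(n,uv):
    i=ctrl.camera_info(n); W=np.array(i["world_from_camera"]); d=np.linalg.inv(np.array(i["camera_matrix"]))@[*uv,1]; d=W[:3,:3]@(d*[1,-1,-1]); return W[:3,3],d/np.linalg.norm(d)
def tri(a,b):
    M=0;v=0
    for n,uv in (("top",a),("scene",b)):
        o,d=ray(n,uv); Q=np.eye(3)-np.outer(d,d); M=M+Q; v=v+Q@o
    return np.linalg.solve(M,v)
def down(yaw,tilt=0,ax=(0,1,0)):  # tool x at yaw, z down; tilt about world axis ax
    return R.from_rotvec(np.array(ax)*tilt)*R.from_euler("z",yaw)*R.from_euler("x",np.pi)
def go(pos,rot):
    o=ctrl.get_obs(); r0=R.from_rotvec(o["orientation"])
    print("t",round(o["t"],2),"ee",o["ee_pos"].round(1),"trans",r0.inv().apply(np.array(pos)-o["ee_pos"]).round(1),"ang",(r0.inv()*rot).as_rotvec().round(3))
E
python3 - <<'E'
from h import *
a=tri((389.6,228.4),(265.42,302.84)); b=tri((378,231),(274.65,295.53)); print(a,b,(a+b)/2,np.arctan2(*(a-b)[:2])  )
a=tri((390.1,228.9),(265.92,303.34)); b=tri((378.5,231.5),(275.15,296.03)); print((a+b)/2)
go((593,-197.5,110),down(.239))
E
```

```text
[ 597.27245982 -216.23564638   35.80711776] [ 589.98620255 -178.03843932   36.27898303] [ 593.62933118 -197.13704285   36.04305039] 2.9531034014152233
[ 593.27026487 -197.48078177   33.59001653]
t 0.7 ee [ 220.  -585.   222.7] trans [ 485.5 -231.4  112.7] ang [0.    0.    0.121]
```

```bash
python3 -m creep '[{"translation":[485,-231,0],"angular":[0,0,0.13],"jaw":1},{"translation":[485,-231,0],"angular":[0,0,0.13],"jaw":1},{"translation":[485,-231,0],"angular":[0,0,0.13],"jaw":1},{"translation":[485,-231,0],"angular":[0,0,0.13],"jaw":1},{"translation":[485,-231,0],"angular":[0,0,0.13],"jaw":1},{"translation":[485,-231,0],"angular":[0,0,0.13],"jaw":1},{"translation":[485,-231,0],"angular":[0,0,0.13],"jaw":1},{"translation":[485,-231,0],"angular":[0,0,0.13],"jaw":1}]'
python3 -c "
from h import *
go((593.3,-197.4,110),down(.225))"
```

```text
t: 1.7
ee_pos: [568.2, -223.2, 222.9]
orientation: [3.121, 0.36, 0.001]
ft_force: [-0.2, -1.2, 0.2]
width: 87.8
grasp_force: 0.0
t 1.7 ee [ 568.2 -223.2  222.9] trans [ 30.2 -19.4 112.9] ang [ 0.    -0.     0.005]
```

```bash
python3 -m creep '[{"translation":[30,-19.5,30],"angular":[0,0,0.005],"jaw":1},{"translation":[30,-19.5,80],"angular":[0,0,0.005],"jaw":1},{"translation":[30,-19.5,120],"angular":[0,0,0.005],"jaw":1},{"translation":[30,-19.5,150],"angular":[0,0,0.005],"jaw":1},{"translation":[30,-19.5,150],"angular":[0,0,0.005],"jaw":1},{"translation":[30,-19.5,150],"angular":[0,0,0.005],"jaw":1},{"translation":[30,-19.5,150],"angular":[0,0,0.005],"jaw":1},{"translation":[30,-19.5,150],"angular":[0,0,0.005],"jaw":1}]'
python3 - <<'E'
from h import *
go((593.3,-197.4,15),down(.225))
ims=[cv2.resize(ctrl.get_image(n)[b:b+110,a:a+110,::-1],(400,400),interpolation=cv2.INTER_CUBIC) for n,a,b in (("scene",215,240),("top",330,190))]
cv2.imwrite("pics/c.png",np.hstack(ims))
E
```

```text
t: 2.7
ee_pos: [592.4, -199.3, 74.0]
orientation: [3.121, 0.352, 0.003]
ft_force: [0.0, -1.3, 1.0]
width: 88.0
grasp_force: 0.0
t 2.7 ee [ 592.4 -199.3   74. ] trans [ 1.2 -1.7 59. ] ang [ 0.001 -0.002 -0.   ]
```

View pics/c.png

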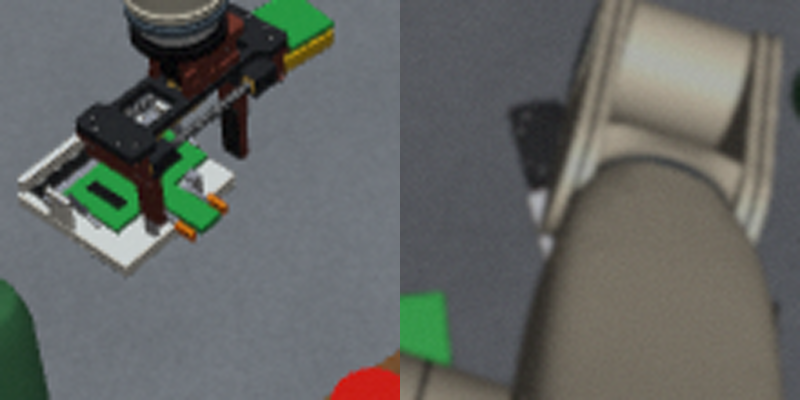

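The left half of the crop shows the fingers straddling the tab above the orange buttons at (185,230) and (217,203). Descending.

```bash
python3 -m creep '[{"translation":[1,-1.5,20],"angular":[0,0,0],"jaw":1},{"translation":[1,-1.5,40],"angular":[0,0,0],"jaw":1},{"translation":[1,-1.5,55],"angular":[0,0,0],"jaw":1},{"translation":[1,-1.5,59],"angular":[0,0,0],"jaw":0.6},{"translation":[1,-1.5,59],"angular":[0,0,0],"jaw":0.6},{"translation":[1,-1.5,59],"angular":[0,0,0],"jaw":0.38},{"translation":[1,-1.5,59],"angular":[0,0,0],"jaw":0.38},{"translation":[1,-1.5,59],"angular":[0,0,0],"jaw":0.38}]'
python3 - <<'E'
from h import *
o=ctrl.get_obs(); print(o["ft_force"].round(1),o["moment"].round(2),o["width"],o["grasp_force"])
go((593.3,-197.4,15),down(.225))
E
```

```text
t: 3.8
ee_pos: [592.7, -197.5, 14.2]
orientation: [3.121, 0.353, 0.001]
ft_force: [0.5, -0.9, 0.8]
width: 41.6
grasp_force: 3.9
[ 0.5 -0.9  0.8] [-0.13 -0.09  0.01] 41.61707803088665 3.9261040091514587
t 3.8 ee [ 592.7 -197.5   14.2] trans [ 0.6 -0.  -0.8] ang [ 0.001 -0.001 -0.   ]
```

```bash
python3 -m creep '[{"translation":[0,0,0],"angular":[0,0,0],"jaw":0.3},{"translation":[0,0,0],"angular":[0,0,0],"jaw":0.3},{"translation":[0,0,0],"angular":[0,0,0],"jaw":0.3},{"translation":[0,0,0],"angular":[0,0,0],"jaw":0.3},{"translation":[0,0,0],"angular":[0,0,0],"jaw":0.3},{"translation":[0,0,0],"angular":[0,0,0],"jaw":0.3},{"translation":[0,0,0],"angular":[0,0,0],"jaw":0.3},{"translation":[0,0,0],"angular":[0,0,0],"jaw":0.3}]'
python3 - <<'E'
from h import *
yaw=.225; ex=np.array([np.cos(yaw),np.sin(yaw),0]); o=ctrl.get_obs(); r0=R.from_rotvec(o["orientation"])
print("side",r0.inv().apply(o["ft_force"]).round(1))
for a in np.arange(.1,1.31,.1): print(round(a,2),r0.inv().apply(114*((np.cos(a)-1)*ex+np.sin(a)*np.array([0,0,1]))).round(1))
E
```

```text
t: 4.8
ee_pos: [592.8, -197.9, 14.2]
orientation: [3.121, 0.352, 0.002]
ft_force: [-0.3, -4.9, 4.8]
width: 35.1
grasp_force: 30.0
side [-1.4  4.7 -4.8]
0.1 [ -0.6   0.  -11.4]
0.2 [ -2.3   0.  -22.7]
0.3 [ -5.1   0.  -33.7]
0.4 [ -9.    0.  -44.4]
0.5 [-13.9   0.1 -54.7]
0.6 [-19.9   0.1 -64.4]
0.7 [-26.7   0.1 -73.5]
0.8 [-34.5   0.1 -81.8]
0.9 [-43.1   0.1 -89.3]
1.0 [-52.3   0.1 -96. ]
1.1 [-6.220e+01  1.000e-01 -1.017e+02]
1.2 [-7.260e+01  1.000e-01 -1.063e+02]
1.3 [-8.340e+01  1.000e-01 -1.099e+02]
```

Both buttons are fully in: the opening is 35.1 mm and the side force about 5 N. Swinging up.

```bash
python3 -m creep '[{"translation":[0,0,-5.5],"angular":[0,0,0],"jaw":0.3},{"translation":[-0.6,0,-11.4],"angular":[0,0,0],"jaw":0.3},{"translation":[-1.3,0,-17],"angular":[0,0,0],"jaw":0.3},{"translation":[-2.3,0,-22.7],"angular":[0,0,0],"jaw":0.3},{"translation":[-3.6,0,-28],"angular":[0,0,0],"jaw":0.3},{"translation":[-5.1,0,-33.7],"angular":[0,0,0],"jaw":0.3},{"translation":[-7,0,-39],"angular":[0,0,0],"jaw":0.3},{"translation":[-9,0,-44.4],"angular":[0,0,0],"jaw":0.3}]'
python3 - <<'E'
from h import *
go((0,0,0),down(.225))
cv2.imwrite("pics/d.png",cv2.resize(ctrl.get_image("scene")[220:330,205:315,::-1],(500,500),interpolation=cv2.INTER_CUBIC))
E
```

```text
t: 5.8
ee_pos: [584.1, -199.9, 57.7]
orientation: [3.121, 0.352, 0.002]
ft_force: [3.2, -6.4, -5.5]
width: 35.1
grasp_force: 30.0
t 5.8 ee [ 584.1 -199.9   57.7] trans [-524.9 -325.2   56.7] ang [ 0.001 -0.001 -0.   ]
```

View pics/d.png

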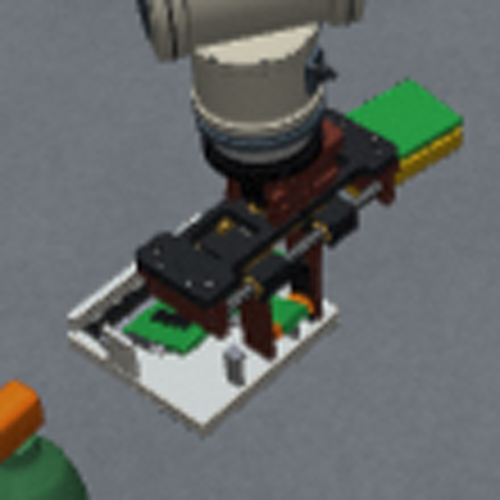

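The rest has come up between the fingers and the keeper is free. Continuing the arc.

```bash
python3 -m creep '[{"translation":[-4.9,0,-10.3],"angular":[0,0,0],"jaw":0.3},{"translation":[-10.9,0,-20],"angular":[0,0,0],"jaw":0.3},{"translation":[-17.7,0,-29.1],"angular":[0,0,0],"jaw":0.3},{"translation":[-25.5,0,-37.4],"angular":[0,0,0],"jaw":0.3},{"translation":[-34.1,0,-44.9],"angular":[0,0,0],"jaw":0.3},{"translation":[-43.3,0,-51.6],"angular":[0,0,0],"jaw":0.3},{"translation":[-53.2,0,-57.3],"angular":[0,0,0],"jaw":0.3},{"translation":[-63.6,0,-61.9],"angular":[0,0,0],"jaw":0.3}]'
python3 -m creep '[{"translation":[-5,0,-2],"angular":[0,0,0],"jaw":0.3},{"translation":[-9,0,-3],"angular":[0,0,0],"jaw":0.3},{"translation":[-9,0,-3],"angular":[0,0,0],"jaw":0.7},{"translation":[-9,0,-3],"angular":[0,0,0],"jaw":1},{"translation":[-9,0,-3],"angular":[0,0,0],"jaw":1},{"translation":[-9,0,-3],"angular":[0,0,0],"jaw":1},{"translation":[-9,0,-20],"angular":[0,0,0],"jaw":1},{"translation":[-9,0,-60],"angular":[0,0,0],"jaw":1}]'
```

```text
t: 6.85
ee_pos: [522.8, -214.4, 120.9]
orientation: [3.12, 0.352, 0.005]
ft_force: [0.8, -6.0, 2.2]
width: 35.1
grasp_force: 30.0
t: 7.85
ee_pos: [511.7, -214.9, 179.9]
orientation: [-3.12, -0.352, 0.005]
ft_force: [-0.4, 0.1, -0.9]
width: 87.4
grasp_force: 0.0
```

Run:
```python
from h import *
go((497.5,230,290),down(1.334))
cv2.imwrite("pics/e.png",cv2.resize(ctrl.get_image("scene")[200:330,205:335,::-1],(500,500),interpolation=cv2.INTER_CUBIC))
```

```text
t 7.85 ee [ 511.7 -214.9  179.9] trans [  85.1 -437.1 -109.4] ang [-4.000e-03  1.000e-03 -1.109e+00]
```

View pics/e.png

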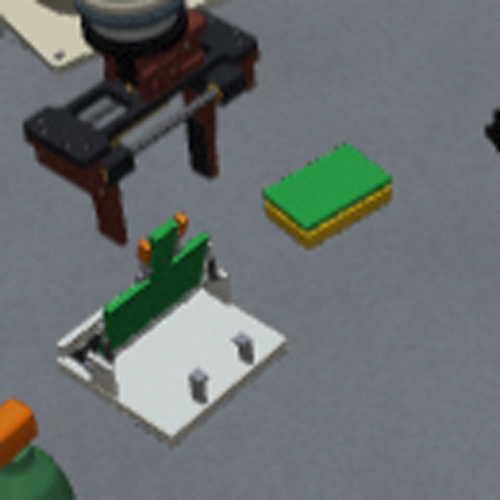

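The rest stands open (tab near (165,240) in the crop) and the fingers are clear above it. Now moving over the tablet, up first.

```bash
python3 -m creep '[{"translation":[0,0,-60],"angular":[0,0,0],"jaw":1},{"translation":[5,-30,-110],"angular":[0,0,-0.15],"jaw":1},{"translation":[15,-90,-110],"angular":[0,0,-0.3],"jaw":1},{"translation":[25,-150,-110],"angular":[0,0,-0.45],"jaw":1},{"translation":[36,-210,-110],"angular":[0,0,-0.6],"jaw":1},{"translation":[47,-270,-110],"angular":[0,0,-0.75],"jaw":1},{"translation":[60,-330,-110],"angular":[0,0,-0.9],"jaw":1},{"translation":[85,-385,-110],"angular":[0,0,-1.05],"jaw":1}]'
python3 -c "
from h import *
go((497.5,230,290),down(1.334))"
```

```text
t: 8.9
ee_pos: [509.2, 180.9, 291.4]
orientation: [2.519, 1.876, 0.002]
ft_force: [0.9, -0.3, 0.3]
width: 87.7
grasp_force: 0.0
t 8.9 ee [509.2 180.9 291.4] trans [ 43.7 -25.3   1.4] ang [ 0.001 -0.001 -0.054]
```

```bash
python3 -m creep '[{"translation":[38,-22,1],"angular":[0,0,-0.05],"jaw":1},{"translation":[38,-22,1],"angular":[0,0,-0.05],"jaw":1},{"translation":[38,-22,1],"angular":[0,0,-0.05],"jaw":1},{"translation":[38,-22,20],"angular":[0,0,-0.05],"jaw":1},{"translation":[38,-22,50],"angular":[0,0,-0.05],"jaw":1},{"translation":[38,-22,50],"angular":[0,0,-0.05],"jaw":1},{"translation":[38,-22,50],"angular":[0,0,-0.05],"jaw":1},{"translation":[38,-22,50],"angular":[0,0,-0.05],"jaw":1}]'
python3 - <<'E'
from h import *
go((497.5,230,175),down(1.334))
cv2.imwrite("pics/f.png",cv2.resize(ctrl.get_image("scene")[140:260,300:420,::-1],(500,500),interpolation=cv2.INTER_CUBIC))
E
```

```text
t: 9.9
ee_pos: [500.7, 221.5, 241.4]
orientation: [2.477, 1.931, 0.003]
ft_force: [0.6, -0.0, 0.6]
width: 87.8
grasp_force: 0.0
t 9.9 ee [500.7 221.5 241.4] trans [ 7.4 -5.3 66.4] ang [ 0.002 -0.001 -0.01 ]
```

View pics/f.png

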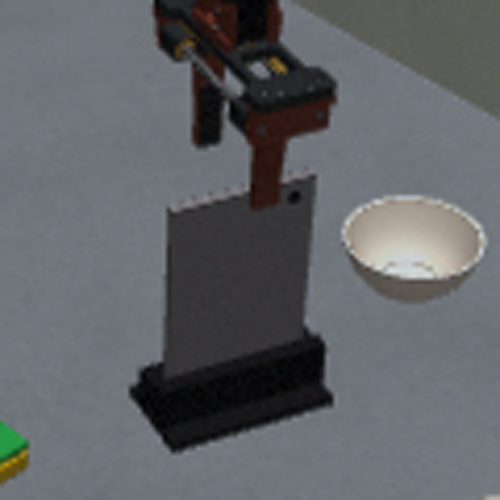

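The gripper straddles the tablet's top edge, centred well enough. Descending and closing.

```bash
python3 -m creep '[{"translation":[7.5,-5,20],"angular":[0,0,-0.01],"jaw":1},{"translation":[7.5,-5,45],"angular":[0,0,-0.01],"jaw":1},{"translation":[7.5,-5,66],"angular":[0,0,-0.01],"jaw":1},{"translation":[7.5,-5,66],"angular":[0,0,-0.01],"jaw":0.5},{"translation":[7.5,-5,66],"angular":[0,0,-0.01],"jaw":0.25},{"translation":[7.5,-5,66],"angular":[0,0,-0.01],"jaw":0.2},{"translation":[7.5,-5,66],"angular":[0,0,-0.01],"jaw":0.1},{"translation":[7.5,-5,66],"angular":[0,0,-0.01],"jaw":0}]'
python3 -m creep '[{"translation":[0,0,0],"angular":[0,0,0],"jaw":0},{"translation":[0,0,0],"angular":[0,0,0],"jaw":0},{"translation":[0,0,0],"angular":[0,0,0],"jaw":0},{"translation":[0,0,0],"angular":[0,0,0],"jaw":0},{"translation":[0,0,0],"angular":[0,0,0],"jaw":0},{"translation":[0,0,0],"angular":[0,0,0],"jaw":0},{"translation":[0,0,0],"angular":[0,0,0],"jaw":0},{"translation":[0,0,0],"angular":[0,0,0],"jaw":0}]'
```

```text
t: 10.95
ee_pos: [497.0, 230.1, 174.4]
orientation: [2.467, 1.944, 0.001]
ft_force: [0.2, -0.6, -1.1]
width: 41.3
grasp_force: 0.0
t: 11.95
ee_pos: [497.4, 230.0, 174.0]
orientation: [2.467, 1.944, 0.002]
ft_force: [5.6, -0.8, -5.3]
width: 10.1
grasp_force: 30.0
```

```bash
python3 -m creep '[{"translation":[0,0,-8],"angular":[0,0,0],"jaw":0},{"translation":[0,0,-18],"angular":[0,0,0],"jaw":0},{"translation":[0,0,-30],"angular":[0,0,0],"jaw":0},{"translation":[0,0,-45],"angular":[0,0,0],"jaw":0},{"translation":[0,0,-60],"angular":[0,0,0],"jaw":0},{"translation":[0,0,-75],"angular":[0,0,0],"jaw":0},{"translation":[0,0,-85],"angular":[0,0,0],"jaw":0},{"translation":[0,0,-85],"angular":[0,0,0],"jaw":0}]'
python3 - <<'E'
from h import *
o=ctrl.get_obs(); r=R.from_rotvec(o["orientation"]); print(o["width"],o["ee_pos"],o["ft_force"],o["moment"])
print(r.as_matrix().round(3))
im=ctrl.get_image("scene"); cv2.imwrite("pics/g.png",cv2.resize(im[120:270,280:430,::-1],(600,600),interpolation=cv2.INTER_CUBIC))
E
```

```text
t: 12.95
ee_pos: [497.1, 230.3, 259.9]
orientation: [2.467, 1.944, 0.002]
ft_force: [-0.3, -0.1, -3.6]
width: 9.8
grasp_force: 30.0
9.807884060206637 [497.13158457 230.27063129 259.89824319] [-0.26592494 -0.06199702 -3.60322923] [-0.05144538 -0.08897181  0.02804404]
[[ 0.234  0.972  0.001]
 [ 0.972 -0.234  0.001]
 [ 0.001  0.001 -1.   ]]
```

View pics/g.png

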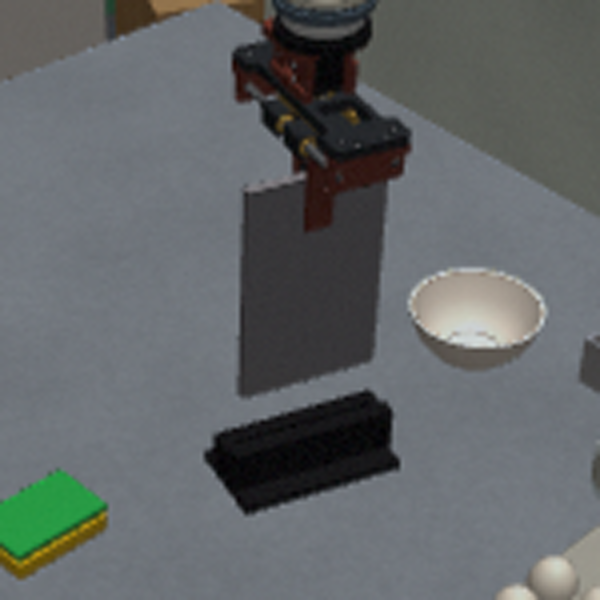

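The tablet is out of the dock and hanging straight. Its bottom corners are at crop (238,397) and (375,362), with the top left corner at (244,192). I'll fit the tablet's pose in the hand and compute the place pose.

```bash
cat >> h.py <<'E'
# pose of tablet in tool: grasp frame -> tablet. params: lat(tool x), top depth d (tablet top behind TCP), roll, lean
def tab_in_tool(lat,d,roll,lean):
    M=np.array([[0,1,0],[1,0,0],[0,0,-1.]])  # columns: tablet axes in tool
    Rt=R.from_matrix(M)*R.from_euler("xy",[roll,lean]); c=np.array([lat,0,-18.7])   # grasp point on tablet mid-plane
    # tablet point (0,0,210-(d-18.7)) sits at c
    return Rt, c-Rt.apply([0,0,210-(d-18.7)])
E
python3 - <<'E'
from h import *
o=ctrl.get_obs(); r=R.from_rotvec(o["orientation"]); p=o["ee_pos"]
L=np.array([(5,-65,0),(5,65,0),(5,-65,210)]); uv=np.array([(238,397),(375,362),(244,192)])/4+[280,120]
def f(q):
    Rt,t=tab_in_tool(*q); W=r.apply(Rt.apply(L)+t)+p
    return np.r_[(proj("scene",W)-uv).ravel(), q[0]/3,(q[1]-47.5)/1.5,q[2]/.02,(q[3]-.025)/.03]
s=least_squares(f,[0,47,0,0]); print(s.x,s.fun.round(2))
# place: tablet bottom centre in stand frame, lean
st=(482.2,-224.6); yaw=.23
for xb,z,a in ((-22,70,.2),(-15,25,.25)):
    Rs=R.from_euler("z",yaw); Rtab=Rs*R.from_euler("y",a); b=place((*st,yaw),[(xb,0,z)])[0]
    for q in (s.x,[0,47.5,0,.0],[0,47.5,0,.03]):
        Rt,t=tab_in_tool(*q); Rtool=Rtab*Rt.inv(); go(b-Rtool.apply(t),Rtool); print((b-Rtool.apply(t)).round(1))
E
```

```text
[1.85182777e+00 4.78337085e+01 6.36923888e-03 7.77567917e-03] [ 0.24  0.62 -1.04 -0.5   0.1   0.39  0.62  0.22  0.32 -0.57]
t 13.0 ee [496.7 230.1 259.2] trans [-442.6  102.3   30.2] ang [ 0.187 -0.051 -0.465]
[ 492.7 -224.2  228.9]
t 13.0 ee [496.7 230.1 259.2] trans [-440.9  101.3   29.8] ang [ 0.197 -0.047 -0.464]
[ 492.2 -222.3  229.3]
t 13.0 ee [496.7 230.1 259.2] trans [-440.6  101.8   29.9] ang [ 0.167 -0.04  -0.465]
[ 492.7 -222.1  229.2]
t 13.0 ee [496.7 230.1 259.2] trans [-435.9  115.6   77. ] ang [ 0.237 -0.063 -0.464]
[ 507.2 -220.8  182.1]
t 13.0 ee [496.7 230.1 259.2] trans [-434.2  114.7   76.6] ang [ 0.246 -0.058 -0.463]
[ 506.7 -218.9  182.4]
t 13.0 ee [496.7 230.1 259.2] trans [-433.9  115.1   76.8] ang [ 0.216 -0.051 -0.464]
[ 507.3 -218.7  182.3]
```

```bash
cat >> h.py <<'E'
Q=[1.5,47.7,.005,.01]; ST=(482.3,-223.8); YAW=.23
def plc(xb,z,a,yb=0):
    Rs=R.from_euler("z",YAW); Rtab=Rs*R.from_euler("y",a); b=place((*ST,YAW),[(xb,yb,z)])[0]
    Rt,t=tab_in_tool(*Q); Rtool=Rtab*Rt.inv(); go(b-Rtool.apply(t),Rtool)
def where():
    o=ctrl.get_obs(); r=R.from_rotvec(o["orientation"]); Rt,t=tab_in_tool(*Q); b=o["ee_pos"]+r.apply(t); Rs=R.from_euler("z",YAW)
    e=(Rs.inv()*r*Rt); print("tablet in stand",Rs.inv().apply(b-[*ST,0]).round(1),"rotvec",e.as_rotvec().round(3),"F",Rs.inv().apply(o["ft_force"]).round(1),"w",round(o["width"],1))
E
python3 -c "
from h import *
where(); plc(-75,98,.1)"
```

```text
tablet in stand [117.  441.6  96.9] rotvec [ 0.007  0.008 -0.466] F [ 0.2 -0.3 -4. ] w 9.8
t 13.0 ee [496.7 230.1 259.2] trans [-4.724e+02  4.040e+01 -4.000e-01] ang [ 0.087 -0.026 -0.466]
```

```bash
python3 -m creep '[{"translation":[-20,0,-1],"angular":[0,0,-0.03],"jaw":0},{"translation":[-60,0,-1],"angular":[0,0,-0.08],"jaw":0},{"translation":[-110,5,-1],"angular":[0.02,0,-0.14],"jaw":0},{"translation":[-160,8,-1],"angular":[0.03,-0.01,-0.2],"jaw":0},{"translation":[-210,10,-1],"angular":[0.04,-0.01,-0.26],"jaw":0},{"translation":[-260,10,-1],"angular":[0.05,-0.01,-0.32],"jaw":0},{"translation":[-310,15,-1],"angular":[0.06,-0.02,-0.38],"jaw":0},{"translation":[-350,20,-1],"angular":[0.087,-0.026,-0.43],"jaw":0}]'
python3 -c "
from h import *
where(); plc(-75,98,.1)"
```

```text
t: 14.0
ee_pos: [433.3, -116.6, 259.6]
orientation: [-1.959, -2.385, 0.115]
ft_force: [1.2, 0.6, -2.5]
width: 9.9
grasp_force: 30.0
tablet in stand [-39.8 117.5  98.1] rotvec [ 0.     0.101 -0.035] F [ 1.3  0.3 -2.5] w 9.9
t 14.0 ee [ 433.3 -116.6  259.6] trans [-118.3  -31.1    3.7] ang [-0.001 -0.002 -0.035]
```

```bash
python3 -m creep '[{"translation":[-15,-20,1],"angular":[0,0,-0.02],"jaw":0},{"translation":[-40,-31,1],"angular":[0,0,-0.035],"jaw":0},{"translation":[-75,-31,3],"angular":[0,0,-0.035],"jaw":0},{"translation":[-100,-31,4],"angular":[0,0,-0.035],"jaw":0},{"translation":[-115,-31,4],"angular":[0,0,-0.035],"jaw":0},{"translation":[-115,-31,4],"angular":[0,0,-0.035],"jaw":0},{"translation":[-115,-31,4],"angular":[0,0,-0.035],"jaw":0},{"translation":[-115,-31,4],"angular":[0,0,-0.035],"jaw":0}]'
python3 -c "
from h import *
where(); plc(-20,65,.235)"
```

```text
t: 15.0
ee_pos: [425.9, -233.0, 259.6]
orientation: [-1.917, -2.418, 0.112]
ft_force: [-0.1, -0.5, -2.5]
width: 9.7
grasp_force: 30.0
tablet in stand [-73.4   5.8  98.1] rotvec [ 0.002  0.1   -0.   ] F [-0.2 -0.5 -2.5] w 9.7
t 15.0 ee [ 425.9 -233.   259.6] trans [-5.4 78.  29.9] ang [ 0.135 -0.002 -0.001]
```

```bash
python3 -m creep '[{"translation":[-2,15,0],"angular":[0.03,0,0],"jaw":0},{"translation":[-4,32,0],"angular":[0.06,0,0],"jaw":0},{"translation":[-5,50,5],"angular":[0.09,0,0],"jaw":0},{"translation":[-5.5,65,15],"angular":[0.12,0,0],"jaw":0},{"translation":[-5.5,75,25],"angular":[0.135,0,0],"jaw":0},{"translation":[-5.5,78,30],"angular":[0.135,0,0],"jaw":0},{"translation":[-5.5,78,30],"angular":[0.135,0,0],"jaw":0},{"translation":[-5.5,78,30],"angular":[0.135,0,0],"jaw":0}]'
python3 - <<'E'
from h import *
where(); plc(-19,28,.235); plc(-19,20,.235); plc(-19,14,.235)
im=ctrl.get_image("scene"); cv2.imwrite("pics/i.png",cv2.resize(im[190:340,190:340,::-1],(600,600),interpolation=cv2.INTER_CUBIC))
E
```

```text
t: 16.0
ee_pos: [500.0, -222.4, 223.1]
orientation: [-1.861, -2.344, 0.268]
ft_force: [0.4, -0.3, -3.5]
width: 9.8
grasp_force: 30.0
tablet in stand [-20.4  -0.9  65.3] rotvec [ 0.001  0.235 -0.002] F [ 0.3 -0.3 -3.5] w 9.8
t 16.0 ee [ 500.  -222.4  223.1] trans [ 1.2  9.7 36. ] ang [ 0.    -0.001 -0.002]
t 16.0 ee [ 500.  -222.4  223.1] trans [ 1.3 11.5 43.8] ang [ 0.    -0.001 -0.002]
t 16.0 ee [ 500.  -222.4  223.1] trans [ 1.3 12.8 49.7] ang [ 0.    -0.001 -0.002]
```

View pics/i.png

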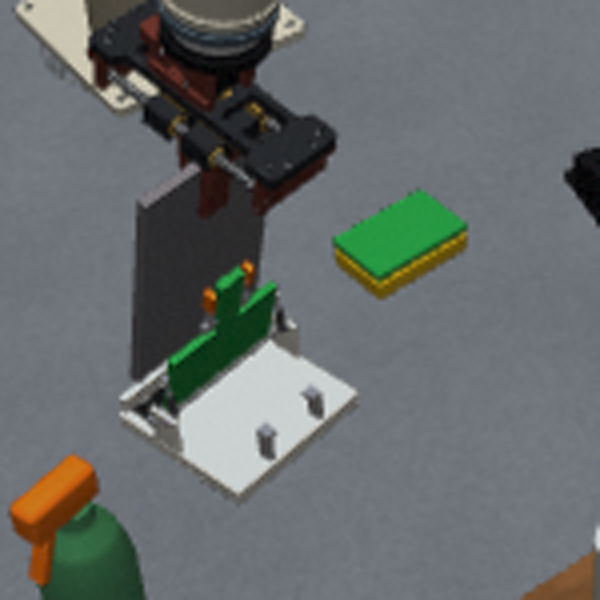

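The tablet hangs parallel in front of the open rest and is centred. Lowering slowly.

```bash
python3 -m creep '[{"translation":[0,2,7],"angular":[0,0,0],"jaw":0},{"translation":[0.5,4,14],"angular":[0,0,0],"jaw":0},{"translation":[0.5,6,21],"angular":[0,0,0],"jaw":0},{"translation":[1,8,28],"angular":[0,0,0],"jaw":0},{"translation":[1,9.5,34],"angular":[0,0,0],"jaw":0},{"translation":[1,10.5,39],"angular":[0,0,0],"jaw":0},{"translation":[1,11,42],"angular":[0,0,0],"jaw":0},{"translation":[1,11,42],"angular":[0,0,0],"jaw":0}]'
python3 -c "
from h import *
where(); plc(-18.5,17,.235)"
```

```text
t: 17.05
ee_pos: [501.3, -221.1, 179.1]
orientation: [-1.86, -2.344, 0.268]
ft_force: [0.2, 0.4, -3.2]
width: 10.1
grasp_force: 30.0
tablet in stand [-18.9   0.2  21.3] rotvec [ 0.002  0.235 -0.002] F [ 0.2  0.4 -3.2] w 10.1
t 17.05 ee [ 501.3 -221.1  179.1] trans [0.1 1.3 4.1] ang [-0.    -0.002 -0.001]
```

```bash
python3 -m creep '[{"translation":[0,0.3,1],"angular":[0,0,0],"jaw":0},{"translation":[0,0.5,2],"angular":[0,0,0],"jaw":0},{"translation":[0,0.8,2.7],"angular":[0,0,0],"jaw":0},{"translation":[0,1,3.3],"angular":[0,0,0],"jaw":0},{"translation":[0,1,4],"angular":[0,0,0],"jaw":0},{"translation":[0,1,4.5],"angular":[0,0,0],"jaw":0},{"translation":[0,1,4.5],"angular":[0,0,0],"jaw":0},{"translation":[0,1,4.5],"angular":[0,0,0],"jaw":0}]'
python3 -c "
from h import *
where()"
```

```text
t: 18.05
ee_pos: [501.6, -221.2, 175.0]
orientation: [-1.861, -2.344, 0.268]
ft_force: [0.9, -0.0, 1.7]
width: 9.9
grasp_force: 30.0
tablet in stand [-18.5  -0.1  17.2] rotvec [ 0.001  0.235 -0.002] F [ 0.9 -0.2  1.7] w 9.9
```

The bottom edge is on the ledge, carrying about 5 N. Leaning it back about that edge until it meets the rest.

```bash
python3 -m creep '[{"translation":[0,0.8,0],"angular":[0.005,0,0],"jaw":0},{"translation":[0,1.6,0],"angular":[0.01,0,0],"jaw":0},{"translation":[0,2.4,0],"angular":[0.015,0,0],"jaw":0},{"translation":[0,3.2,0],"angular":[0.02,0,0],"jaw":0},{"translation":[0,4,0],"angular":[0.025,0,0],"jaw":0},{"translation":[0,4,0],"angular":[0.025,0,0],"jaw":0},{"translation":[0,4,0],"angular":[0.025,0,0],"jaw":0},{"translation":[0,4,0],"angular":[0.025,0,0],"jaw":0}]'
python3 -c "
from h import *
where()"
```

```text
t: 19.05
ee_pos: [505.5, -220.3, 174.1]
orientation: [-1.849, -2.33, 0.296]
ft_force: [0.0, 1.2, 5.8]
width: 9.9
grasp_force: 30.0
tablet in stand [-18.5  -0.1  17.3] rotvec [ 0.001  0.26  -0.002] F [0.3 1.2 5.8] w 9.9
```

```bash
python3 -m creep '[{"translation":[0,0.8,0],"angular":[0.005,0,0],"jaw":0},{"translation":[0,1.6,-0.2],"angular":[0.01,0,0],"jaw":0},{"translation":[0,2.4,-0.4],"angular":[0.015,0,0],"jaw":0},{"translation":[0,3.2,-0.5],"angular":[0.02,0,0],"jaw":0},{"translation":[0,4,-0.5],"angular":[0.025,0,0],"jaw":0},{"translation":[0,4.8,-0.5],"angular":[0.03,0,0],"jaw":0},{"translation":[0,4.8,-0.5],"angular":[0.03,0,0],"jaw":0},{"translation":[0,4.8,-0.5],"angular":[0.03,0,0],"jaw":0}]'
python3 -c "
from h import *
where()"
```

```text
t: 20.05
ee_pos: [509.6, -219.2, 173.0]
orientation: [-1.835, -2.312, 0.33]
ft_force: [-0.1, -0.3, 2.6]
width: 9.9
grasp_force: 30.0
tablet in stand [-19.    0.1  17.6] rotvec [ 0.002  0.291 -0.002] F [-0.2 -0.2  2.6] w 9.9
```

```bash
python3 -m creep '[{"translation":[0,0.8,0],"angular":[0.005,0,0],"jaw":0},{"translation":[0,1.6,0],"angular":[0.01,0,0],"jaw":0},{"translation":[0,2.4,0],"angular":[0.015,0,0],"jaw":0},{"translation":[0,3.2,0],"angular":[0.02,0,0],"jaw":0},{"translation":[0,4,0],"angular":[0.025,0,0],"jaw":0},{"translation":[0,4,0],"angular":[0.025,0,0],"jaw":0},{"translation":[0,4,0],"angular":[0.025,0,0],"jaw":0},{"translation":[0,4,0],"angular":[0.025,0,0],"jaw":0}]'
python3 - <<'E'
from h import *
where()
im=ctrl.get_image("scene"); cv2.imwrite("pics/j.png",cv2.resize(im[210:330,200:320,::-1],(600,600),interpolation=cv2.INTER_CUBIC))
E
```

```text
t: 21.05
ee_pos: [513.2, -218.3, 171.9]
orientation: [-1.824, -2.297, 0.357]
ft_force: [-3.9, -1.8, 5.0]
width: 10.0
grasp_force: 30.0
tablet in stand [-19.2   0.2  17.7] rotvec [ 0.002  0.316 -0.002] F [-4.2 -0.8  5. ] w 10.0
```

View pics/j.png

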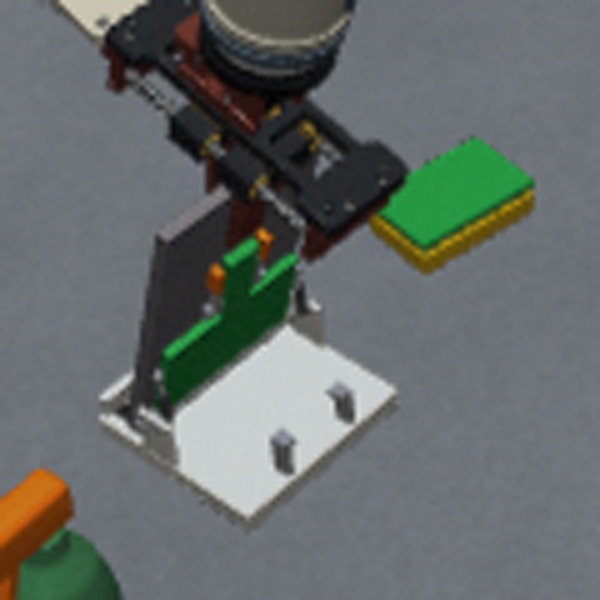

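The tablet now leans on the rest: the push-back force is 4 N, the lean 0.316 rad, and the bottom sits at stand x −19 mm. Opening in place, then backing off along the tool.

```bash
python3 -m creep '[{"translation":[0,0,0],"angular":[0,0,0],"jaw":0.2},{"translation":[0,0,0],"angular":[0,0,0],"jaw":0.3},{"translation":[0,0,0],"angular":[0,0,0],"jaw":0.4},{"translation":[0,0,0],"angular":[0,0,0],"jaw":0.5},{"translation":[0,0,0],"angular":[0,0,0],"jaw":0.5},{"translation":[0,0,0],"angular":[0,0,0],"jaw":0.5},{"translation":[0,0,-5],"angular":[0,0,0],"jaw":0.5},{"translation":[0,0,-12],"angular":[0,0,0],"jaw":0.5}]' && python3 -m creep '[{"translation":[0,0,-10],"angular":[0,0,0],"jaw":0.5},{"translation":[0,0,-20],"angular":[0,0,0],"jaw":0.5},{"translation":[0,0,-35],"angular":[0,0,0],"jaw":0.5},{"translation":[0,0,-50],"angular":[0,0,0],"jaw":0.5},{"translation":[0,0,-70],"angular":[0,0,0],"jaw":0.5},{"translation":[0,0,-95],"angular":[0,0,0],"jaw":0.5},{"translation":[0,0,-115],"angular":[0,0,0],"jaw":0.5},{"translation":[0,0,-115],"angular":[0,0,0],"jaw":0.5}]'
python3 - <<'E'
from h import *
a=[cv2.resize(ctrl.get_image(n)[y:y+120,x:x+120,::-1],(400,400),interpolation=cv2.INTER_CUBIC) for n,x,y in (("scene",195,210),("top",330,190))]
cv2.imwrite("pics/k.png",np.hstack(a)); print(ctrl.look_for("scene","tablet")[:1])
E
```

```text
t: 22.1
ee_pos: [517.2, -217.4, 183.8]
orientation: [-1.824, -2.298, 0.357]
ft_force: [0.5, 0.3, -0.6]
width: 44.0
grasp_force: 0.0
t: 23.1
ee_pos: [551.9, -209.3, 295.1]
orientation: [-1.826, -2.301, 0.355]
ft_force: [0.3, 0.5, -0.6]
width: 44.0
grasp_force: 0.0
[{'rect': [224.1, 233.8, 265.3, 291.3], 'score': 0.72}]
```

View pics/k.png

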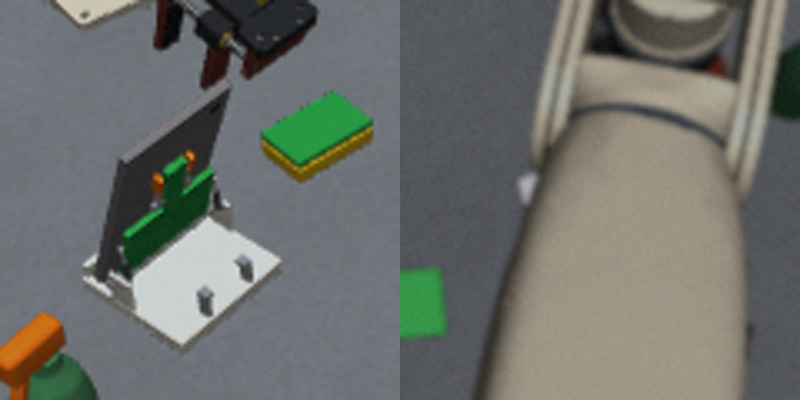

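The crop shows the tablet leaning on the open rest from (100,275) to (230,85), centred, with the gripper clear of it. Handing in.

```bash
python3 -c "
from workcell import ctrl
print(ctrl.close_job())"
```

```text
the job is handed in; nothing more can be done
None
```

The rest is open and the tablet was set down gently: upright, centred on the ledge, leaning back on the rest, screen forward. The gripper is clear and the job is handed in; `close_job()` returned no verdict.

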